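Find the unlocked lid of a bench service box and push it open

TASK

One of the four tilt lids on the laboratory's bench service box has been left unlocked so that the sockets under it can be used, but they all look alike. Press gently on the ribbed strip at the far end of one after another until you find the one that tips, then push that lid right over until it stands open past upright against its stop. Use the fingertips only: pinch and lift nothing, and leave the glassware and tools on and around the box where they are.

Things in the scene. Friction and masses are not known exactly. Their poses are not given: they have to be found in the camera images.
- duct: service box on the bench: cream housing 170 mm deep (x), 526 mm long (y), 90 mm high, fixed; origin at the centre of its underside, z up; -x is its near side, towards the robot. Four aluminium lids lie flush in its top, centred at y = -181, -75, 75, 181 mm (lid_1 to lid_4); bars and decks between and around them are fixed. Hollow beneath the lids, 78 mm deep, free space in the far half
- lid_1 (a joint): tilt of lid_1 (rad): 0 flush, 1.57 upright, 1.83 on its stop, leaning away from the robot. Every lid is a flat plate 130 mm (box x) by 90 mm (box y), 6 mm thick, top face at box z = 90 mm. It tilts on pins along box y at box x = +10, z = 86 mm: its far part (55 mm) dips into the box while its near part (75 mm) rises
- lid_1_strip (a point): middle of the ribbed thumb strip (55 by 18 mm) on the top face of lid_1, 35 mm beyond its pins, 20 mm from its far edge; moves with the lid
- lid_1_edge (a point): middle of the near edge of lid_1, on its top face, 75 mm from its pins on the robot's side; moves with the lid
- lid_2 (a joint): tilt of lid_2 (rad): 0 flush, 1.57 upright, 1.83 on its stop, leaning away from the robot. Built as lid_1. Three lids are locked by a hidden catch below and give less than 1 mm; a knock or press above 60 N harms the catch. One lid, any of the four, is free: pressed on its strip it tips
- lid_2_strip (a point): middle of the ribbed thumb strip (55 by 18 mm) on the top face of lid_2, 35 mm beyond its pins, 20 mm from its far edge; moves with the lid
- lid_2_edge (a point): middle of the near edge of lid_2, on its top face, 75 mm from its pins on the robot's side; moves with the lid
- lid_3 (a joint): tilt of lid_3 (rad): 0 flush, 1.57 upright, 1.83 on its stop, leaning away from the robot. Built as lid_1. The free lid tips under about 3 to 5 N on its strip and stays at any angle where it is left (stiff pins, 0.08 N m)
- lid_3_strip (a point): middle of the ribbed thumb strip (55 by 18 mm) on the top face of lid_3, 35 mm beyond its pins, 20 mm from its far edge; moves with the lid
- lid_3_edge (a point): middle of the near edge of lid_3, on its top face, 75 mm from its pins on the robot's side; moves with the lid
- lid_4 (a joint): tilt of lid_4 (rad): 0 flush, 1.57 upright, 1.83 on its stop, leaning away from the robot. Built as lid_1. Pressed on its near part no lid gives. Each plate is a back sheet (lid_N_c0) with a slightly smaller face sheet on top (lid_N_c1)
- lid_4_strip (a point): middle of the ribbed thumb strip (55 by 18 mm) on the top face of lid_4, 35 mm beyond its pins, 20 mm from its far edge; moves with the lid
- lid_4_edge (a point): middle of the near edge of lid_4, on its top face, 75 mm from its pins on the robot's side; moves with the lid
- weigh_jar: stoppered glass weighing jar, 32 mm across, 42 mm tall, standing on the fixed middle deck of the service box between lid_2 and lid_3; origin at the centre of its underside
- stopper: black rubber stopper, 27 mm across, 26 mm tall, standing on the fixed deck at the right-hand (lid_1) end of the service box; origin at the centre of its underside
- beaker: glass beaker, 68 mm across, 85 mm tall, on the bench between the robot and the box; origin at the centre of its underside
- marker: red marker pen, 135 mm long, 13 mm thick, lying on the bench between the robot and the box; origin on the bench at mid-length
- spatula: slim steel laboratory spatula, 170 mm long, 5 mm thick, lying on the bench between the robot and the box; origin on the bench at mid-length
- dishes: stack of three petri dishes, 94 mm across, 42 mm tall, on the bench to the right of the box; origin at the centre of its underside
- reagent: amber reagent bottle, 64 mm across, 100 mm tall, on the bench beyond the box; origin at the centre of its underside
- wash_bottle: white wash bottle, 70 mm across, 160 mm tall, on the bench to the left of the box; origin at the centre of its underside

How it is judged:
On the way, in this order (a step that is already met when the one before it is completed fails the run):
1. the unlocked lid has been found: its far end is pressed down and its near edge stands up (value of joint any of lid_1, lid_2, lid_3, lid_4 above 0.12 rad), for 0.1 s.
2. that lid stands past upright (value of joint any of lid_1, lid_2, lid_3, lid_4 above 1.65 rad), for 0.2 s.
At the end, for the whole second after the job is handed in: One lid stands open past upright (more than 1.65 rad of its 1.83), at rest; the three locked lids lie flush (under 0.08 rad); each loose thing is within 25 mm of where it began (((value of joint lid_1 above 1.65 rad and value of joint each of lid_2, lid_3, lid_4 below 0.08 rad) or (value of joint lid_2 above 1.65 rad and value of joint each of lid_1, lid_3, lid_4 below 0.08 rad) or (value of joint lid_3 above 1.65 rad and value of joint each of lid_1, lid_2, lid_4 below 0.08 rad) or (value of joint lid_4 above 1.65 rad and value of joint each of lid_1, lid_2, lid_3 below 0.08 rad)) and velocity of joint each of lid_1, lid_2, lid_3, lid_4 below 0.1 rad/s and distance of each of weigh_jar, stopper, beaker, marker, spatula, dishes, reagent, wash_bottle from where it was at the start of the episode below 0.025 m); the robot touches nothing.
It fails at once if a lid was pressed or pushed with more than 60 N (contact force between any of the fingers, the arm and lid_1 above 60 N or contact force between any of the fingers, the arm and lid_2 above 60 N or contact force between any of the fingers, the arm and lid_3 above 60 N or contact force between any of the fingers, the arm and lid_4 above 60 N).
It fails at once if a lid was pinched between the fingers (face and back touched at once with more than 2 N each) ((contact force between the fingers and lid_1_c0 above 2 N and contact force between the fingers and lid_1_c1 above 2 N) or (contact force between the fingers and lid_2_c0 above 2 N and contact force between the fingers and lid_2_c1 above 2 N) or (contact force between the fingers and lid_3_c0 above 2 N and contact force between the fingers and lid_3_c1 above 2 N) or (contact force between the fingers and lid_4_c0 above 2 N and contact force between the fingers and lid_4_c1 above 2 N)).
It fails at once if a loose thing was lifted, carried, knocked or pushed by more than 25 mm (distance of any of weigh_jar, stopper, beaker, marker, spatula, dishes, reagent, wash_bottle from where it was at the start of the episode above 0.025 m).
It also fails if it takes over 51 s, if anything falls off the work surface, if the arm or the gripper's body presses on something with over 40 N, if the wrist force passes 120 N, or if a joint passes its speed limit or range.

ROBOT

A 7-joint arm with a two-finger parallel gripper is mounted at the origin on the work surface. World frame = base frame: x ahead of the robot, y to its left, z up, the work surface at z = 0. Lengths are in m, angles in rad, forces in N, time in s.
With the tool pointing down it reaches from about 0.425 to 0.825 m from the base axis. Payload 3.6 kg.
Tool frame: the origin (TCP) lies between the finger pads; the fingertips stand 11 mm ahead of it and the grasp point (between the pads) lies 8 mm behind it; z points along the fingers, y is the direction in which the jaws open and shut (so a half turn about z gives the same grasp; the last joint's range is limited). The gripper opens to 93 mm and grips with 3 to 60 N. Pads are 15 mm wide; open, the fingers measure 128 mm over their backs; the gripper's body (75 mm by 188 mm) begins 65 mm behind the grasp point.
Start: joints at [-0.026, 0.615, -0.013, 1.423, 0.008, 1.103, -0.04], TCP at [0.65, 0, 0.23] pointing down, gripper open.
Joint ranges: [-3.12, 3.12], [-0.3, 2.06], [-1.34, 1.32], [0.26, 2.42], [-1.36, 4.5], [0.01, 1.98], [-2.84, 2.84]. Speed limits (rad/s): [2.79, 2.79, 3.14, 3.14, 3.14, 3.14, 3.14].

INTERFACE

Orientations are given as a 3x3 rotation matrix whose columns are the frame's x, y, z axes.
In Python, from workcell import env gives the robot as it stands. The module is installed in compiled form; this text tells all that it offers. Calls block until the motion is done:
- env.goto(position, orientation): joint-space move of the TCP to a pose.
- env.movel(position, velocity=0.15, attitude=None): straight line of the TCP; attitude=None keeps the orientation; velocity is the mean speed in m/s.
- env.goto_joints(angles): joint-space move.
- env.open() and env.grab(force=None): open the fingers fully, or close them until they stop; force is the grip in N (None keeps the last).
- env.dwell(seconds).
- env.solve_ik(position, orientation): joint angles nearest the present ones, or None.
- env.read_state(): the state.
- env.get_image(name): name is "scene" or "side" or "wrist"; returns (picture, depth): 480x640x3 uint8, red, green, blue; 480x640 float32, m along the optical axis (not along the pixel's ray), 0 where there is no reading.
- env.camera_info(name): a dict with "fov_y" (degrees; the focal length in pixels is half the picture's height over the tangent of half this angle, whatever the lens; pixels are square), "cx", "cy" (the principal point, pixels), "dist" ([k1, k2, p1, p2, k3] as OpenCV has them; the pictures are not rectified), "rvec" (rotation vector, rad) and "tvec" (3), from world to camera coordinates, as OpenCV has them; the wrist camera has in their place "mount" (4x4, takes a point from camera to tool coordinates, whose origin is the TCP and whose axes are the flange's). Camera axes: x right, y down, z forward; pixel columns grow to the right and rows downward; lengths in m; the calibration is good to about 2 mm. A picture is of the moment at which its call begins: read the wrist's pose just before it. camera_info takes no time and is no camera call.
A pose or a line that the arm cannot do raises env.IKError and nothing moves.
- env.job_done(): hands the job in, once; it reports no verdict.
The state is a dict: "t": time; "q": joint angles; "qvel": joint speeds; "joint_torque": joint torques, N m; "eef_pos": TCP position; "tcp_rot": TCP orientation; "force": force on the tool from outside, world axes, zero at the start; "torque": the same for the moment, N m; "opening": finger opening in m.
Only numpy, scipy, OpenCV 4.12 (cv2) and the standard library are available. Lean on these libraries where they do the work, as an engineer would, in place of code of your own. Each camera call takes 0.05 s, during which the arm holds its last target. There are 200 camera calls.

## Working session

There is one attempt and no reset: what is moved stays moved. The work goes in short steps, each a Python script; the robot and the scene stay as the last script left them, time stands still between calls to the robot, and variables do not carry over. Pictures are saved under pics/ and viewed, about 8 in all and at most 12, crops included, and the job is handed in when it is done.

```bash
mkdir -p pics
cat > h.py <<'E'
import numpy as np, cv2
from workcell import env
def pts(name):
    s=env.read_state(); im,d=env.get_image(name); c=env.camera_info(name)
    f=240/np.tan(np.radians(c["fov_y"])/2); K=np.array([[f,0,c["cx"]],[0,f,c["cy"]],[0,0,1]])
    v,u=np.mgrid[0:480,0:640]
    n=cv2.undistortPoints(np.stack([u,v],-1).reshape(-1,1,2).astype(float),K,np.array(c["dist"],float)).reshape(480,640,2)
    P=np.dstack([n*d[...,None],d])
    if "mount" in c:
        T=np.eye(4);T[:3,:3]=s["tcp_rot"];T[:3,3]=s["eef_pos"];T=T@np.array(c["mount"]);W=P@T[:3,:3].T+T[:3,3]
    else:
        R=cv2.Rodrigues(np.array(c["rvec"],float))[0];W=(P-np.ravel(c["tvec"]))@R
    W[d==0]=np.nan
    return im,W
E
python3 - <<'E'
from h import *
for n in("scene","side"):
    im,W=pts(n); cv2.imwrite(f"pics/{n}.png",im[...,::-1]); np.save(n,W)
    z=W[...,2]; m=(z>.08)&(z<.1)&(W[...,0]>.35)
    print(n,m.sum(),np.nanpercentile(W[m],[1,50,99],axis=0))
    if m.sum()>100: print(cv2.minAreaRect(W[m][:,:2].astype(np.float32)))
print(env.read_state())
E
```

```text
scene 11645 [[ 0.41703924 -0.67141674  0.08065039]
 [ 0.61247559 -0.03280705  0.0879772 ]
 [ 0.89573094  2.16451359  0.09879062]]
((0.6374595761299133, 0.7583274245262146), (0.5249215960502625, 2.882807731628418), 3.277676582336426)
side 15817 [[ 0.43144709 -0.67814671  0.08068278]
 [ 0.607262   -0.06994514  0.09063615]
 [ 2.42806979  2.16900608  0.0991515 ]]
((1.4042279720306396, 0.7594125270843506), (2.103191614151001, 2.8799540996551514), 0.34769898653030396)
{'t': 0.1, 'q': array([-0.02654625,  0.61582186, -0.01260479,  1.42473038,  0.00809872,
        1.10340377, -0.0403966 ]), 'qvel': array([ 5.50047358e-04, -8.22926134e-04, -8.46499295e-04, -4.71968263e-03,
       -6.55844779e-04, -9.94832729e-04,  7.74470379e-05]), 'joint_torque': array([ 9.60165453e-04, -4.60037935e+01,  2.10206788e-01, -1.66244763e+01,
       -6.11468428e-02,  1.69380486e-02,  1.02607953e-04]), 'eef_pos': array([6.49313118e-01, 3.57759772e-05, 2.28600178e-01]), 'tcp_rot': array([[-1.04953263e-04,  9.99997320e-01, -2.31294592e-03],
       [ 9.99999994e-01,  1.04873661e-04, -3.45369431e-05],
       [-3.42942835e-05, -2.31294953e-03, -9.99997325e-01]]), 'force': array([-0.14185378, -0.1498787 ,  0.10516988]), 'torque': array([-0.01524769,  0.02425451, -0.00647378]), 'opening': 0.09282766131182972}
```

View pics/scene.png

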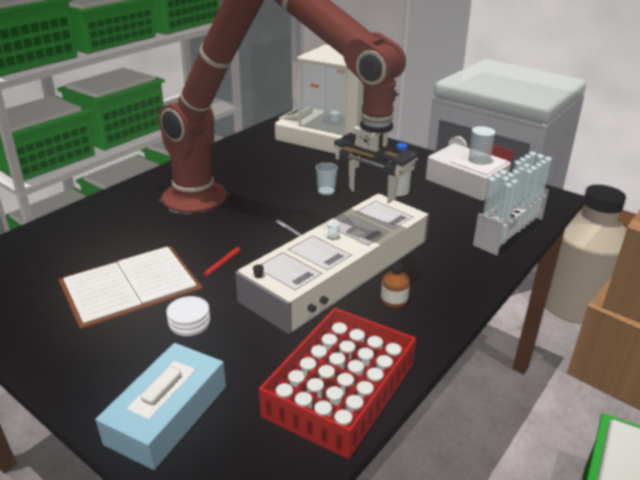

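View pics/side.png

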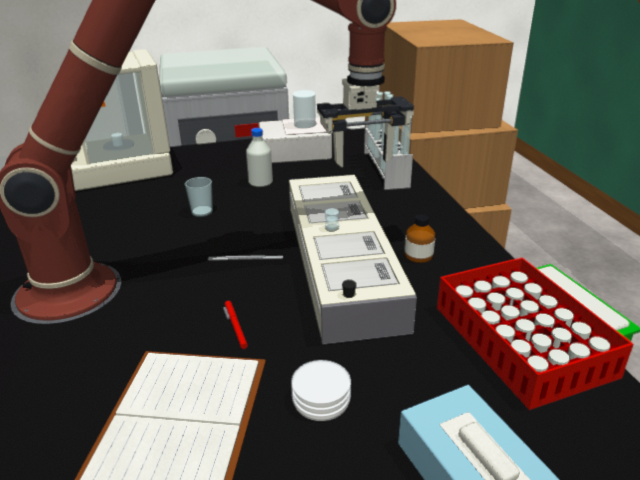

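Run:
```python
import numpy as np,cv2
for n in("scene","side"):
    W=np.load(n+".npy");x,y,z=[W[...,i] for i in range(3)]
    m=(abs(z-.09)<.008)&(x>.35)&(x<.9)&(abs(y)<.45)
    k=cv2.morphologyEx(m.astype(np.uint8),cv2.MORPH_OPEN,np.ones((3,3)))
    N,L,S,C=cv2.connectedComponentsWithStats(k); 
    for i in range(1,N):
        if S[i,4]>60: print(n,S[i],np.nanmedian(z[L==i]),cv2.minAreaRect(W[L==i][:,:2].astype(np.float32)))
    print("above",[(round(a,3),) for a in []])
    m=(z>.1)&(z<.25)&(x>.4)&(x<1)&(abs(y)<.5)
    N,L,S,C=cv2.connectedComponentsWithStats(m.astype(np.uint8))
    for i in range(1,N):
        if S[i,4]>60: print(n,"high",S[i],np.nanmin(W[L==i],0),np.nanmax(W[L==i],0))
```

```text
scene [ 235  194  193  111 7974] 0.08812312208369327 ((0.5895558595657349, -0.042490154504776), (0.5465549230575562, 0.18076549470424652), 85.31423950195312)
scene [478 202  52  26 439] 0.08750948898695085 ((0.8570808172225952, 0.36370521783828735), (0.17164883017539978, 0.07633469998836517), 83.11930084228516)
above []
scene high [397 143  11   8  68] [0.46483435 0.41087216 0.1439528 ] [0.49589662 0.44725404 0.16298079]
scene high [ 483  155   64   66 2189] [0.81371068 0.28237797 0.10010699] [0.90639436 0.49998324 0.20683373]
scene high [349 177  10  15 110] [ 0.58607945 -0.01395615  0.21634386] [0.60738393 0.00998416 0.249562  ]
scene high [387 190  11  14  96] [ 0.69622745 -0.0143279   0.21412169] [0.71472941 0.00915327 0.24991036]
scene high [327 221  13  17 175] [ 0.55422214 -0.06041621  0.10019959] [ 0.58784353 -0.02997934  0.13346908]
scene high [252 264  12  12 109] [ 0.5247644  -0.29986338  0.10006029] [ 0.55356279 -0.26896715  0.11754984]
side [375 137   8  16  77] 0.08823923595949025 ((0.8274474143981934, 0.4002014994621277), (0.10594432801008224, 0.018657568842172623), 72
[... 683 characters left out ...]
 [0.86244914 0.27843284 0.10060173] [0.88444386 0.33430848 0.2057562 ]
side high [372 123   9  14  94] [0.83100039 0.43605969 0.10061249] [0.84928156 0.49979591 0.14012344]
side high [381 123  19  39 302] [ 0.69502973 -0.01338252  0.10057927] [0.86085725 0.3702147  0.24975   ]
side high [247 128  24  28 398] [0.4451124  0.39304483 0.10001829] [0.51212497 0.44706906 0.16401575]
side high [335 152   9  15 107] [ 0.58714269 -0.01368618  0.21837079] [0.60436419 0.00579485 0.24999244]
side high [325 208  15  21 265] [ 0.553152   -0.06088976  0.10003685] [ 0.5841382  -0.02861253  0.13570392]
side high [342 279  15  16 188] [ 0.52383911 -0.29883726  0.10003361] [ 0.55065052 -0.26806283  0.11964893]
```

The box is yawed about -4.8° and centred near (0.590, -0.042). Next I close the fingers, align with the box and take one wrist look.

```bash
cat >> h.py <<'E'
yaw=np.radians(-4.8); C=np.array([.590,-.0417,0])
def frame(): return np.array([[np.cos(yaw),-np.sin(yaw),0],[np.sin(yaw),np.cos(yaw),0],[0,0,1]])
B=frame(); RT=np.column_stack([-B[:,0],B[:,1],[0,0,-1]])
def w(x,y,z): return C+B@np.array([x,y,z])   # box -> world
E
python3 - <<'E'
from h import *
env.grab(5)
env.goto(w(.0,-.08,.30),RT)
im,W=pts("wrist"); np.save("wr",W); cv2.imwrite("pics/w1.png",im[...,::-1])
s=env.read_state();print(s["t"],s["eef_pos"],s["q"][6],s["force"],s["opening"])
W=np.load("side.npy")
for u,v in((382,272),(372,240)):print((W[v,u]-C)@B)
E
```

```text
2.95 [ 0.58340295 -0.12085931  0.29974189] 1.4696510562727156 [0.13796884 1.28968126 0.05857592] 0.0003153128730437318
[ 0.04365196 -0.18658882  0.09202393]
[ 0.0524591  -0.06947706  0.09278734]
```

View pics/w1.png

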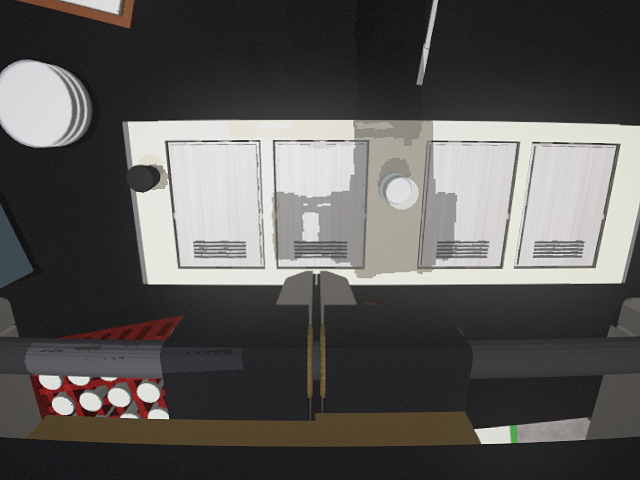

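The wrist picture shows all four lids. The strips are at about (220,249), (320,249), (463,249) and (558,249), the jar at (398,190) and the stopper at (143,178). I'll convert the strip pixels, correct the box pose and start probing with lid_1.

```bash
python3 - <<'E'
from h import *
W=np.load("wr.npy")
px=[(220,249),(320,249),(463,249),(558,249)]
P=np.array([np.nanmedian(W[v-3:v+4,u-3:u+4].reshape(-1,3),0) for u,v in px])
Q=np.array([[.045,y] for y in(-.181,-.075,.075,.181)])
a=P[:,:2]-P[:,:2].mean(0);b=Q-Q.mean(0)
th=np.arctan2((b[:,0]*a[:,1]-b[:,1]*a[:,0]).sum(),(a*b).sum())
R=np.array([[np.cos(th),-np.sin(th)],[np.sin(th),np.cos(th)]])
c=P[:,:2].mean(0)-R@Q.mean(0)
print(np.degrees(th),c,P[:,2],P[:,:2]-(Q@R.T+c))
print((W[190,398]-C)@B,(W[178,143]-C)@B)
s=open("h.py").read().replace("np.radians(-4.8)",f"{th:.4f}").replace("[.590,-.0417,0]",f"[{c[0]:.4f},{c[1]:.4f},0]")
open("h.py","w").write(s+'''
def press(y,zmin=.075,fmax=8):
    """gentle stepped press on a strip; returns (dip below contact, force)"""
    env.movel(w(.045,y,.108),.12); env.dwell(.15)
    f0=env.read_state()["force"][2]; zc=None; z=.104
    while z>zmin:
        env.movel(w(.045,y,z),.03)
        s=env.read_state(); f=s["force"][2]-f0; ze=s["eef_pos"][2]
        if zc is None and f>1.5: zc=ze
        if f>fmax: break
        if zc and zc-ze>.008: break
        z-=.0015
    print("y",y,"t",round(s["t"],2),"zcmd",round(z,4),"zeef",round(ze,4),"f",round(f,2),"dip",None if zc is None else round(zc-ze,4))
    return (0 if zc is None else zc-ze),f
''')
E
python3 - <<'E'
from h import *
y=-.181
env.goto(w(.045,y,.15),RT)
d,f=press(y)
if d<.006: env.movel(w(.045,y,.15),.15)
E
```

```text
-4.885717562518155 [ 0.58915221 -0.04197219] [0.09071231 0.09073284 0.09029522 0.0901528 ] [[ 1.68875442e-04  5.94259356e-04]
 [-1.88883578e-04 -2.93577964e-04]
 [ 5.60060623e-05  7.45099541e-04]
 [-3.59979264e-05 -1.04578093e-03]]
[-0.02463067 -0.00696766  0.13257742] [-0.03374084 -0.24190457  0.11567925]
y -0.181 t 5.66 zcmd 0.098 zeef 0.101 f 13.56 dip 0.0014
```

lid_1 is locked: 13.6 N at a 1.4 mm dip. I'll probe the others, stopping at the one that tips.

Run:
```python
from h import *
for y in(-.075,.075,.181):
    env.movel(w(.045,y,.15),.2)
    d,f=press(y)
    if d>.006: print("FREE",y);break
    env.movel(w(.045,y,.15),.15)
```

```text
y -0.075 t 9.78 zcmd 0.092 zeef 0.0918 f 1.7 dip 0.0081
FREE -0.075
```

lid_2 is free. It yielded 8 mm at 1.7 N. I'll press it further, staying clear of the jar, then go round to the robot's side and push the raised near part over.

Run:
```python
from h import *
y=-.075
p=lambda m:(lambda s:print(m,round(s["t"],2),(( s["eef_pos"]-C)@B).round(4),s["force"].round(2)))(env.read_state())
for z in(.088,.085,.082): env.movel(w(.045,y,z),.04); p("dip")
env.dwell(.1)
env.movel(w(.050,y,.20),.2); env.movel(w(-.092,y,.20),.2); env.movel(w(-.092,y,.126),.15); env.dwell(.15); p("near")
im,W=pts("side"); cv2.imwrite("pics/s2.png",cv2.resize(im[140:360,240:460,::-1],None,fx=2.5,fy=2.5))
```

```text
dip 10.03 [ 0.0441 -0.075   0.0874] [ 1.07 -0.14  1.32]
dip 10.28 [ 0.0444 -0.075   0.0845] [1.48 0.18 1.93]
dip 10.53 [ 0.0449 -0.0751  0.0817] [-0.77 -0.33  2.44]
near 13.02 [-0.091 -0.075  0.127] [-0.33  0.35  0.11]
```

View pics/s2.png

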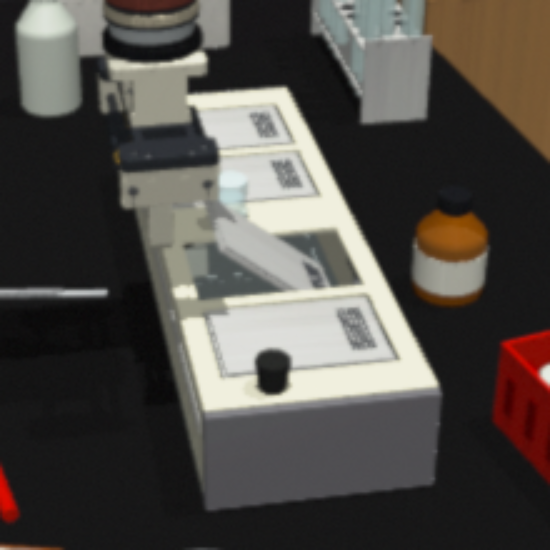

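lid_2 stands open about 35°, with its near edge at about (215,210) in the crop just beyond the fingers at about (170,225). The jar is undisturbed. Now I push.

Run:
```python
from h import *
y=-.075; f0=env.read_state()["force"]
x=-.085
while x<.0135:
    env.movel(w(x,y,.126),.05)
    s=env.read_state(); f=((s["force"]-f0)@B).round(2); print(round(x,3),((s["eef_pos"]-C)@B)[[0,2]].round(4),f)
    if -f[0]>(8 if x>-.005 else 14): break
    x+=.006 if x<-.01 else .003
env.dwell(.3); print(env.read_state()["t"])
env.movel(w(-.06,y,.126),.15); env.movel(w(-.10,y,.22),.2)
im,W=pts("side"); cv2.imwrite("pics/s3.png",cv2.resize(im[140:360,240:460,::-1],None,fx=2.5,fy=2.5))
q=(W-C)@B; m=(q[...,2]>.1)&(q[...,2]<.165)&(abs(q[...,1]+.085)<.03)&(abs(q[...,0]-.02)<.05)
X=q[m]; print(len(X)); 
if len(X)>20:
    k=np.polyfit(X[:,2],X[:,0],1); print("lean deg",90+np.degrees(np.arctan(k[0])),X[:,2].max())
s=env.read_state();print(s["t"],s["force"])
```

```text
-0.085 [-0.0844  0.1263] [ 0.58  0.77 -0.2 ]
-0.079 [-0.0786  0.126 ] [ 0.23  0.09 -0.56]
-0.073 [-0.0726  0.126 ] [0.25 0.47 0.41]
-0.067 [-0.0666  0.126 ] [ 0.79 -0.1  -0.17]
-0.061 [-0.0606  0.126 ] [-0.26  0.62  0.2 ]
-0.055 [-0.0574  0.1256] [-5.82 -0.19  3.25]
-0.049 [-0.0575  0.1252] [-15.63   0.45  11.19]
15.2583
180
lean deg 39.066024524275974 0.1261773478744688
16.2167 [-0.07520674  0.48714713  0.49123918]
```

View pics/s3.png

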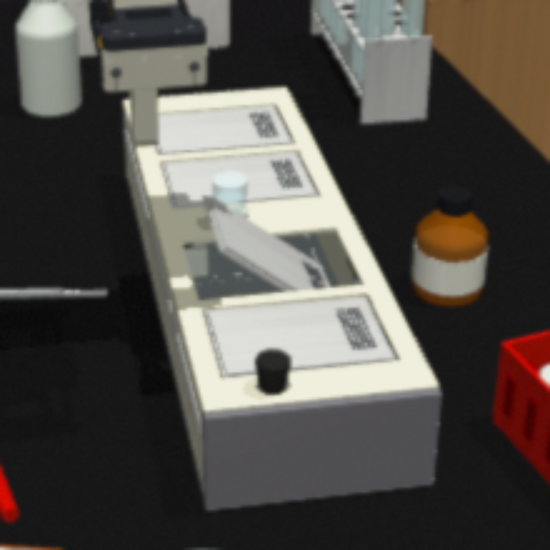

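The push jammed: the vertical finger met the lid's edge face at this shallow angle (-15.6 N, +11.2 N), and the lid stayed at about 35°. Instead I'll return to the dipped far part and, at the same depth, sweep towards the pins to bring it to about 60°. The horizontal push should work from there.

Run:
```python
from h import *
y=-.075
env.movel(w(-.05,y,.225),.2); env.movel(w(.052,y,.20),.2); env.movel(w(.052,y,.09),.15); env.movel(w(.05,y,.082),.05);env.dwell(.1)
f0=env.read_state()["force"]
for x in(.046,.042,.038,.035,.032,.030):
    env.movel(w(x,y,.082),.04)
    s=env.read_state(); f=((s["force"]-f0)@B).round(2); print(x,((s["eef_pos"]-C)@B)[[0,2]].round(4),f)
    if np.linalg.norm(f)>15: break
env.movel(w(.045,y,.083),.1); env.movel(w(.055,y,.225),.2)
im,W=pts("side"); cv2.imwrite("pics/s4.png",cv2.resize(im[140:360,240:460,::-1],None,fx=2.5,fy=2.5))
q=(W-C)@B; m=(q[...,2]>.1)&(q[...,2]<.165)&(abs(q[...,1]+.085)<.03)&(abs(q[...,0]+.02)<.05)
X=q[m]; k=np.polyfit(X[:,2],X[:,0],1); print(len(X),"deg",90+np.degrees(np.arctan(k[0])),X[:,2].max())
print(env.read_state()["t"])
```

```text
0.046 [0.0458 0.0821] [1.64 0.67 0.23]
0.042 [0.0432 0.0827] [3.79 0.47 0.73]
0.038 [0.0402 0.083 ] [6.95 0.99 1.35]
0.035 [0.0373 0.0828] [ 6.72  1.35 -0.45]
0.032 [0.0347 0.0828] [7.06 1.06 1.12]
0.03 [0.033  0.0828] [ 6.55  1.01 -0.22]
169 deg 54.68347258529819 0.15235896518204936
21.3
```

View pics/s4.png

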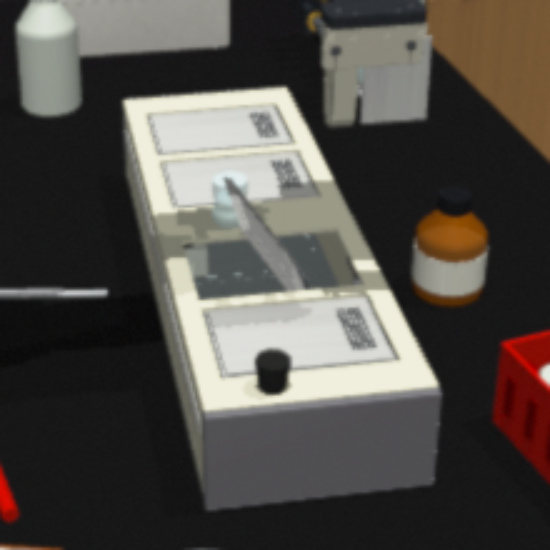

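The lid now stands at about 57° with its top at about (232,182) in the crop. The jar is still in place. Now I push from the near side with a slight rise.

Run:
```python
from h import *
y=-.075
env.movel(w(.0,y,.235),.2); env.movel(w(-.065,y,.235),.2); env.movel(w(-.065,y,.126),.2); env.dwell(.1)
f0=env.read_state()["force"]
x=-.055;z=.126
while x<.016:
    env.movel(w(x,y,z),.05)
    s=env.read_state(); f=((s["force"]-f0)@B).round(2); print(round(x,3),((s["eef_pos"]-C)@B)[[0,2]].round(4),f)
    if -f[0]>12: break
    x+=.006 if x<-.01 else .004
    if x>-.04: z=min(z+.002,.136)
env.dwell(.3); print(env.read_state()["t"])
env.movel(w(-.05,y,z),.15); env.movel(w(-.10,y,.24),.2)
im,W=pts("side"); cv2.imwrite("pics/s5.png",cv2.resize(im[140:360,240:460,::-1],None,fx=2.5,fy=2.5))
q=(W-C)@B; m=(q[...,2]>.1)&(q[...,2]<.165)&(abs(q[...,1]+.085)<.03)&(abs(q[...,0]-.01)<.05)
X=q[m]; k=np.polyfit(X[:,2],X[:,0],1); print(len(X),"deg",90+np.degrees(np.arctan(k[0])),X[:,2].max())
s=env.read_state();print(s["t"],s["force"])
```

```text
-0.055 [-0.0544  0.1264] [-0.11 -0.26 -0.32]
-0.049 [-0.0487  0.126 ] [-1.15  0.29  0.18]
-0.043 [-0.0426  0.1259] [-0.11 -0.24  0.56]
-0.037 [-0.0368  0.1281] [-1.16  0.54  0.69]
-0.031 [-0.0303  0.1302] [-1.63 -0.25  0.97]
-0.025 [-0.024   0.1322] [ 0.65  0.13 -0.11]
-0.019 [-0.0182  0.1341] [-0.37 -0.5  -0.62]
-0.013 [-0.0123  0.1361] [-0.37  0.62 -0.44]
-0.007 [-0.0064  0.1361] [-1.04 -0.8   0.15]
-0.003 [-0.0025  0.136 ] [ 0.15 -0.27  0.36]
0.001 [0.0011 0.136 ] [-0.82 -0.69 -0.3 ]
0.005 [0.005  0.1358] [-1.72 -0.32  0.45]
0.009 [0.009  0.1356] [-1.29 -0.38 -0.25]
0.013 [0.0102 0.1355] [-6.76  0.13  1.94]
27.075
320 deg 105.54684426721914 0.16222351562981396
28.4167 [-0.25858529  0.49872341 -0.65077164]
```

View pics/s5.png

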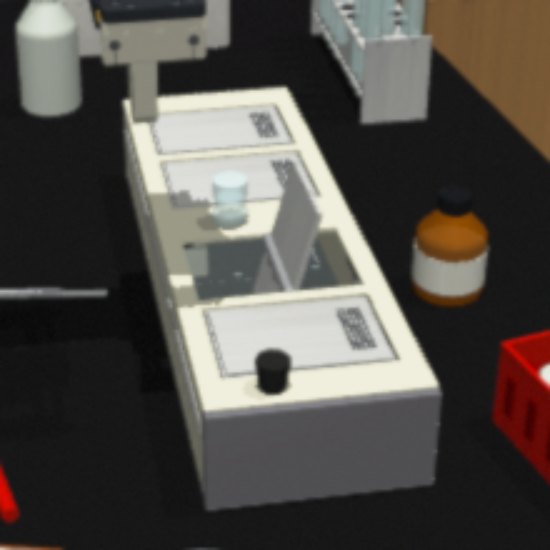

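The lid leans away from the robot at 105.5° (1.84 rad), which is on its stop. The jar at (230,197) and the stopper at (273,370) in the crop have not moved, and the arm is clear. Handing in.

```bash
python3 -c "
from h import *
env.dwell(.3); env.job_done(); print(env.read_state()['t'])"
```

```text
the job is handed in; nothing more can be done
the job is handed in; nothing more can be done
```

I found the unlocked lid, **lid_2**, and pushed it fully open. The job was handed in at about 29 s of the 51 s allowed.

- **Finding it:** lid_1 was locked: it gave about 1.4 mm by the arm's own reading at 13.6 N. lid_2 dipped 8 mm under about 2 N. I did not press lid_3 or lid_4.
- **Failed push:** my first push from the near side jammed against the lid's edge at about 35°. It reached about 19 N in all, well under 60 N. I then swept the lid's far part towards the pins to bring it to about 57°, and pushed it over from the robot's side.
- **Last checks:** depth data put lid_2 at 105.5° (about 1.84 rad), on its stop, and the tool force was near zero with the gripper clear. In the last side-camera crop, the jar, stopper, spatula, wash bottle and reagent bottle looked unmoved and the other lids lay flush. I did not check the beaker, marker or dishes at the end, but the arm never went near them.

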